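# Check an evaporator lift spring on the spring tester

## Robot

A 7-joint arm with a two-finger parallel gripper is mounted at the origin on the work surface. World frame = base frame: x ahead of the robot, y to its left, z up, the work surface at z = 0. Lengths are in m, angles in rad, forces in N, time in s.
With the tool pointing down it reaches from about 0.35 to 0.9 m from the base axis. Payload 8.1 kg.
Tool frame: the origin (TCP) lies midway between the tips of the shut fingers; the grasp point (between the pads) lies 19 mm behind it; x points along the fingers, z is the direction in which the jaws open and shut, and the axes are right-handed (so a half turn about x gives the same grasp; the last joint's range is limited). The gripper opens to 92 mm and grips with 3 to 60 N. Pads are 19 mm wide; open, the fingers measure 130 mm over their backs; the gripper's body (75 mm by 190 mm) begins 47 mm behind the grasp point.
Start: joints at [-1.274, 0.434, 0.025, 1.573, -0.012, 1.134, -0.075], TCP at [0.243, 0.576, 0.227] pointing down, gripper open.
Joint ranges: [-2.62, 2.62], [-0.44, 2.09], [-1.27, 1.32], [0.08, 2.57], [-1.32, 4.46], [0.12, 2], [-2.74, 2.74]. Speed limits (rad/s): [2.22, 2.22, 3.01, 3.01, 3.14, 3.14, 3.14].

## Interface

Orientations are given as a rotation vector (axis times angle).
In Python, from cell import arm, optics, finder gives the robot as it stands.
- The arm moves only by the tool send_rows, never from a script. Its argument "rows" is a list that holds one entry, the list of rows, each a list of 7 numbers: the shift along the tool's x, y, z in mm, then the turn, a rotation vector about the tool's x, y, z in degrees, then the opening in per cent of the stroke, from 0 (shut) to 100 (fully open). A call has exactly 8 rows; each row is the pose to reach, as a shift and turn from the pose commanded when the call began, along the tool's axes at that moment; what a row does not reach only later rows make up. A row lasts 1/10 s, in which the tool goes at most 50 mm and 8.59 degrees, less where a joint would pass 70% of its speed; a pose out of reach is approached as far as the arm can. A call with a gripper value outside its range is refused whole. The fingers move at their own pace and stop on an object; "grip_force" is the grip in N (left out, the last holds). Time passes only in rows, so rows that repeat a pose let the fingers close, or fill a call up. It gives the time, the measured TCP pose, the force and the opening at its end, in the units of the state.
- arm.observe(): the state, without advancing time (a new reading comes with each control period).
- optics.get_image(name): name is "side" or "top" or "wrist"; returns (picture, depth): 400x640x3 uint8, red, green, blue; 400x640 float32, m along the optical axis (not along the pixel's ray), 0 where there is no reading.
- optics.get_calibration(name): a dict with "camera_matrix" (3x3 intrinsics, pixels), "position" and "orientation" of the camera in the world; the wrist camera has in their place "T_tool_cam" (4x4, takes a point from camera to tool coordinates, whose origin is the TCP and whose axes are the tool frame's). Camera axes: x right, y up, looking along -z (the intrinsics and any distortion apply to the point x, -y, -z); pixel columns grow to the right and rows downward; lengths in m; the calibration is good to about 2 mm. A picture is of the moment at which its call begins: read the wrist's pose just before it. get_calibration takes no time and is no camera call.
- arm.sign_off(): hands the job in, once; it reports no verdict.
Trained networks look in the newest picture that a camera, given by its name, has taken for a name from the list of things; names that differ only in an ending like _2 or _b are one class to them, and where a whole thing is asked for, a point or a joint stands for the part that bears it (a point fixed in the world has none). Each returns a list of dicts, best first, with "confidence" (0 to 1); they miss things now and then, are a little off and sometimes report something else, mostly with a low value. They report only what shows in the picture. A call takes as long as a camera call. They do not tell look-alikes from the thing itself.
- finder.search_frame(camera, thing): "bbox" ([left, top, width, height] in pixels, round what is visible of it).
- finder.regions_of(camera, thing): "region" (400x640 bool, what is visible of it) and "bbox" ([left, top, width, height] in pixels, round what is visible of it).
- finder.place_of(camera, thing): "xy" ([column, row] in pixels: a listed point, or the origin of a listed thing).
The state is a dict: "clock": time; "joints": joint angles; "dq": joint speeds; "joint_efforts": joint torques, N m; "position": TCP position; "ee_rot": TCP orientation; "force": force on the tool from outside, world axes, zero at the start; "ft_torque": the same for the moment, N m; "width": opening from 0.0 (shut) to 1.0 (fully open).
Only numpy, scipy, OpenCV 4.12 (cv2) and the standard library are available. Lean on these libraries where they do the work, as an engineer would, in place of code of your own. Each camera call takes 0.05 s, during which the arm holds its last target.

## Task

Check the blue evaporator spring: stand it upright in the middle of the spring tester's round plate and let go, then press its cap straight down from above until the cap is level with the red ring on the gauge post. Hold it there about a second while the dial needle settles, then ease off and leave it standing free on the plate. Do not squash it to the black ring below, and leave the yellow and green springs where they stand.

Things in the scene. Friction and masses are not known exactly. Their poses are not given: they have to be found in the camera images.
- blue_mid (a point): Centre, half-way up (32 mm above its foot), of the blue coil spring: loose, standing upright, 64 mm tall, 36 mm in diameter all the way up, blue coils between two steel end caps 9 mm thick, with a blue dot 24 mm across on top. z runs up along the spring. It weighs about 0.17 kg and may be gripped across the coils at this height or up to 10 mm higher. It starts on the bench, in any of three places beside the yellow and green springs.
- blue_cap (a point): Centre of the flat top face of the blue spring's upper end cap, 32 mm above blue_mid when the spring is free. Pressed from above with closed fingers the cap goes straight down: about 1.5 N starts it and each further millimetre takes 0.5 N (about 12 N at the red ring); it is solid after 36 mm. It springs back when released.
- plate_top (a point): Centre of the top face of the tester's round aluminium plate, 90 mm in diameter, with a thin black circle 46 mm across drawn round its middle; its top is about 45 mm above the bench. It sinks about 0.12 mm per newton of load. The tester is a fixed white base (150 by 270 mm) which may stand turned a little; x and y are the tester's own axes, z is up. A dial console (85 mm wide, top 34 mm above the plate) starts 82 mm from the plate's centre on the -y side.
- mark (a point): The red ring (24 mm in diameter, 5 mm thick) on the steel gauge post, at its middle height: 42 mm above the unloaded plate. The post is 14 mm in diameter, stands 78 mm from the plate's centre on its +y side and ends 65 mm above the plate. A black ring of the same diameter sits 14 mm below the red one and is the over-travel limit. The cap of the free spring on the plate stands 22 mm higher than the red ring.
- needle (a joint): Angle of the red needle on the console's dial, rad: 0 with nothing on the plate, growing clockwise (seen from above) with the load on the plate at 0.08 rad per newton (about 0.14 with the spring standing on it, about 1.1 with the spring pressed to the red ring).
- yellow_mid (a point): Centre (32 mm up) of a loose spring of the same shape and size with yellow coils and a yellow dot on its cap; not to be tested, leave it standing.
- green_mid (a point): Centre (32 mm up) of a loose spring of the same shape and size with green coils and a green dot on its cap; not to be tested, leave it standing.
Mind the look-alikes: they are no part of the job. Of the things that look like the part that bears blue_mid, take the one that is nearest to the robot's base at the start.

How it is judged:
By the outcome, as a careful person would: the job done as asked, in the order asked, and still so for the second after the job is handed in, with the robot touching nothing.
It also fails if it takes over 48 s, if anything falls off the work surface, if the arm or the gripper's body presses on something with over 40 N, if the wrist force passes 120 N, or if a joint passes its speed limit or range.

## Working session

There is one attempt and no reset: what is moved stays moved. The work goes in short steps, Python scripts to look and compute and a tool call to move; the robot and the scene stay as the last step left them, time stands still between calls to the robot, and variables do not carry over. Pictures are saved under pics/ and viewed, and the job is handed in when it is done.

Besides the shell and the picture viewer there is one more tool, called after ">>>" as name(argument=value, ...), one argument or row to a line, values as JSON. send_rows: Moves the arm, as the interface text tells. Its arguments: {"type":"object","properties":{"rows":{"type":"array"},"grip_force":{"type":"number"}},"required":["rows"]}

```bash
ls; mkdir -p pics; cat > h.py <<'E'
import numpy as np, cv2
from scipy.spatial.transform import Rotation as R
from cell import arm, optics, finder
def camT(name, st=None):
    c=optics.get_calibration(name)
    K=np.array(c["camera_matrix"])
    if "T_tool_cam" in c:
        T=np.eye(4);T[:3,:3]=R.from_rotvec(st["ee_rot"]).as_matrix();T[:3,3]=st["position"]
        return K,T@np.array(c["T_tool_cam"]),c
    o=np.array(c["orientation"]);T=np.eye(4)
    T[:3,:3]=o if o.shape==(3,3) else R.from_rotvec(o).as_matrix()
    T[:3,3]=c["position"];return K,T,c
def ray(K,T,u,v):
    d=np.linalg.inv(K)@np.array([u,v,1.]);d=np.array([d[0],-d[1],-d[2]])
    return T[:3,3],T[:3,:3]@d
def at_z(K,T,u,v,z):
    o,d=ray(K,T,u,v);return o+d*(z-o[2])/d[2]
def at_depth(K,T,u,v,dep):
    o,d=ray(K,T,u,v);return o+d*dep
def proj(K,T,p):
    q=T[:3,:3].T@(np.array(p)-T[:3,3]);q=K@np.array([q[0],-q[1],-q[2]]);return q[:2]/q[2]
def save(im,name):cv2.imwrite("pics/"+name+".png",cv2.cvtColor(im,cv2.COLOR_RGB2BGR))
E
python3 - <<'E'
from h import *
st=arm.observe();print(st)
for n in("top","side","wrist"):
    im,d=optics.get_image(n);save(im,n+"0");np.savez("%s0.npz"%n,im=im,d=d)
    print(n,optics.get_calibration(n))
for t in("blue_mid","plate_top","mark"):
    print(t,[(r["xy"],round(r["confidence"],2)) for r in finder.place_of("top",t)])
E
```

```text
pics
{'clock': 0.0, 'joints': array([-1.27360517,  0.43522122,  0.02497717,  1.57410795, -0.01160509,
        1.13397031, -0.07509737]), 'dq': array([-7.11184061e-04, -1.25465456e-03, -9.10003264e-04,  7.13275524e-05,
        1.19211647e-03,  8.16960233e-04, -5.86637526e-04]), 'joint_efforts': array([-3.47540145e-04, -6.67849374e+01,  9.84478109e-01, -3.14449847e+01,
       -6.06440473e-02,  4.32820350e-02,  1.65571946e-04]), 'position': array([0.24312174, 0.57522297, 0.22594191]), 'ee_rot': array([-0.91077463,  1.37349172,  0.9091681 ]), 'force': array([-0.06783081,  0.09062872, -0.08400226]), 'ft_torque': array([ 0.01273699,  0.00932964, -0.01131152]), 'width': 0.9985232747196205}
top {'camera_matrix': array([[389.06576562,   0.        , 317.20268834],
       [  0.        , 389.06576562, 200.44114017],
       [  0.        ,   0.        ,   1.        ]]), 'position': array([0.37857142, 0.02609669, 0.95818593]), 'orientation': array([ 0.16245973, -0.16433238, -1.55148068])}
side {'camera_matrix': array([[425.24417263,   0.        , 317.95905226],
       [  0.        , 425.24417263, 1
[... 219 characters left out ...]
([[278.16447406,   0.        , 318.46877496],
       [  0.        , 278.16447406, 200.59370152],
       [  0.        ,   0.        ,   1.        ]]), 'T_tool_cam': array([[-4.07284226e-04,  2.63077349e-01, -9.64774659e-01,
        -1.57652477e-01],
       [-4.57799905e-05,  9.64774733e-01,  2.63077388e-01,
         7.04448923e-02],
       [ 9.99999916e-01,  1.51314645e-04, -3.80893852e-04,
         1.07849953e-03],
       [ 0.00000000e+00,  0.00000000e+00,  0.00000000e+00,
         1.00000000e+00]])}
blue_mid [([258.2, 159.9], 0.78), ([218.9, 168.5], 0.76), ([232.2, 149.4], 0.69), ([255.3, 191.1], 0.63)]
plate_top [([377.9, 201.4], 0.98)]
mark [([346.0, 195.3], 0.65), ([374.1, 197.8], 0.57)]
```

View pics/top0.png

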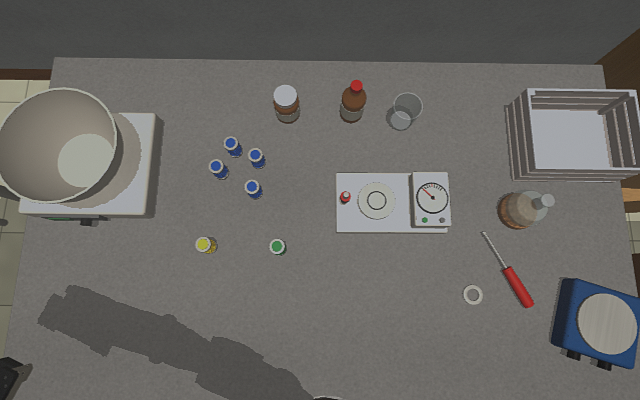

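View pics/side0.png

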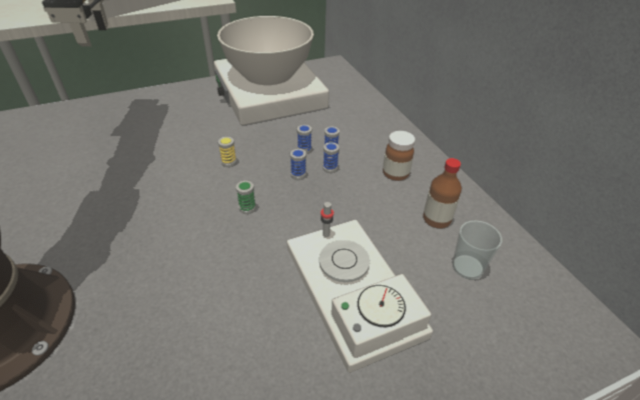

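```bash
python3 - <<'E'
from h import *
a=np.load("top0.npz")["im"][90:270,180:440];save(cv2.resize(a,None,fx=3,fy=3,interpolation=cv2.INTER_CUBIC),"top0c")
E
```

```text
(no output)
```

View pics/top0c.png

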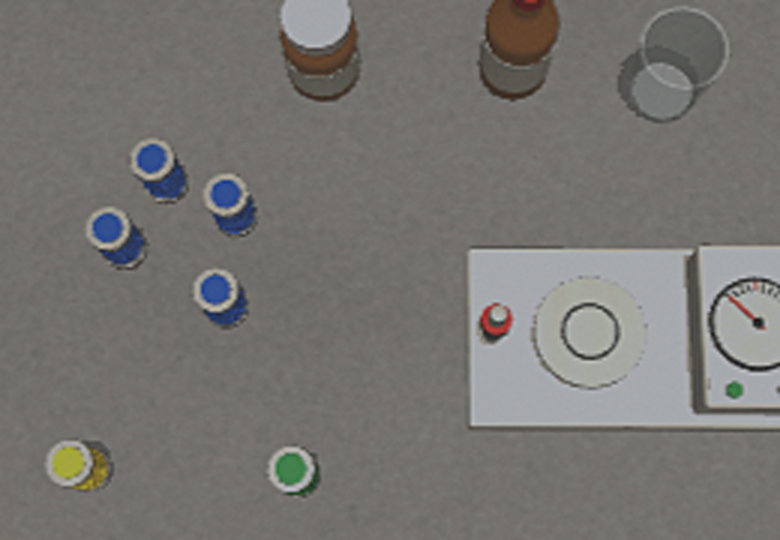

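Top view: blue candidates have their caps at about (252,187), (256,155), (216,166) and (231,143). Yellow is at (203,244), green at (277,247), the plate at (377,201) and the post at (345,197). I'll measure their distances from the base.

```bash
python3 - <<'E'
from h import *
K,T,_=camT("top");D=np.load("top0.npz");im,d=D["im"],D["d"]
hsv=cv2.cvtColor(im,cv2.COLOR_RGB2HSV)
for n,(u,v) in dict(b1=(252,187),b2=(256,155),b3=(216,166),b4=(231,143),yel=(203,244),grn=(277,247)).items():
    h0=hsv[v,u]
    # steel+dot cap: fit by depth of cap
    p=at_z(K,T,u,v,.064); print(n,h0,d[v,u],at_depth(K,T,u,v,d[v,u]).round(4),p.round(4),"r",np.hypot(*p[:2]).round(4))
for n,(u,v,z) in dict(plate=(376.7,200.7,.045),post=(345,196,.11)).items():
    p=at_z(K,T,u,v,z);print(n,p.round(4),at_depth(K,T,u,v,d[int(v),int(u)]).round(4))
Ks,Ts,_=camT("side");print(proj(Ks,Ts,at_z(K,T,252,187,.064)),proj(Ks,Ts,at_z(K,T,376.7,200.7,.045)))
print(camT("top")[1])
st=arm.observe();print(R.from_rotvec(st["ee_rot"]).as_matrix().round(3))
a=im[170:215,230:280];save(cv2.resize(a,None,fx=10,fy=10,interpolation=cv2.INTER_CUBIC),"b1c")
E
```

```text
b1 [110 165 145] 0.9236425 [0.599  0.1815 0.0608] [0.5982 0.1809 0.064 ] r 0.6249
b2 [111 166 146] 0.9394141 [0.6784 0.1755 0.0614] [0.6776 0.175  0.064 ] r 0.6998
b3 [111 165 144] 0.9312497 [0.6488 0.2696 0.0635] [0.6487 0.2694 0.064 ] r 0.7024
b4 [110 166 144] 0.9442546 [0.7077 0.2373 0.0627] [0.7072 0.237  0.064 ] r 0.7459
yel [ 31 160 167] 0.8914815 [0.4621 0.2866 0.0647] [0.4621 0.2868 0.064 ] r 0.5439
grn [ 65 120 128] 0.8921209 [0.4576 0.117  0.0631] [0.4575 0.1169 0.064 ] r 0.4722
plate [ 0.573  -0.1165  0.045 ] [ 0.5732 -0.1166  0.0443]
post [ 0.569  -0.0357  0.11  ] [ 0.5694 -0.0359  0.108 ]
[297.43547163 153.24793093] [343.83296573 258.54183451]
[[ 1.29044029e-02  9.78260383e-01 -2.06978499e-01  3.78571419e-01]
 [-9.99913485e-01  1.31525736e-02 -1.77046437e-04  2.60966940e-02]
 [ 2.54910243e-03  2.06962877e-01  9.78345476e-01  9.58185927e-01]
 [ 0.00000000e+00  0.00000000e+00  0.00000000e+00  1.00000000e+00]]
[[-0.    -0.921  0.389]
 [-0.001  0.389  0.921]
 [-1.    -0.    -0.001]]
```

View pics/b1c.png

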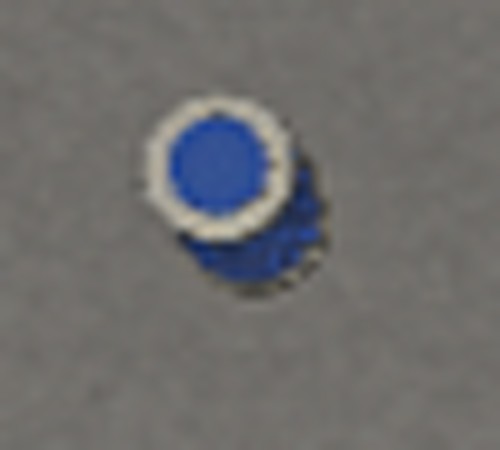

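View pics/wrist0.png

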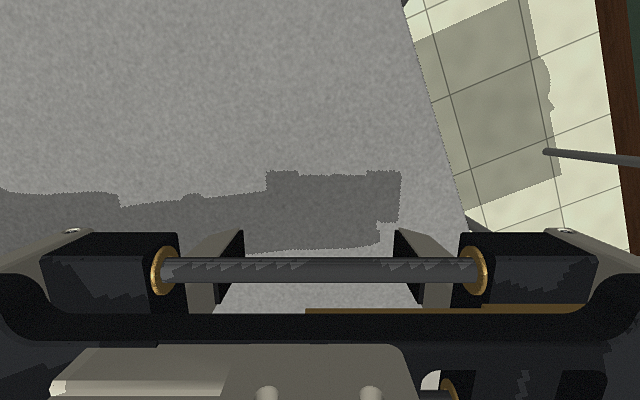

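The nearest to the base is the one at (252,187), world (0.598, 0.181), r = 0.625 m; the other blues are at r ≥ 0.70. The crop shows a blue dot on a steel cap. I'll move above it with the jaws at yaw −50°, clear of its neighbours.

```bash
cat >> h.py <<'E'
def plan(p,yaw,st=None):
    """target TCP p, tool pointing down, jaw axis z at yaw deg -> shift mm, rotvec deg in tool axes"""
    st=st or arm.observe();Rm=R.from_rotvec(st["ee_rot"])
    y=np.radians(yaw);z=np.array([np.cos(y),np.sin(y),0]);x=np.array([0,0,-1.]);Rt=R.from_matrix(np.c_[x,np.cross(z,x),z])
    return Rm.inv().apply(np.array(p)-st["position"])*1000,np.degrees((Rm.inv()*Rt).as_rotvec())
E
python3 - <<'E'
from h import *
np.set_printoptions(suppress=True,precision=2)
print(plan([.598,.181,.165],-50))
E
```

```text
(array([  61.62, -480.34, -225.24]), array([117.09,  -0.01,   0.03]))
```

>>> send_rows(
  rows=[
    [[4, -35, -16, 8, 0, 0, 65], [8, -75, -35, 16, 0, 0, 65], [14, -120, -56, 24, 0, 0, 65], [20, -165, -77, 32, 0, 0, 65], [27, -210, -98, 40, 0, 0, 65], [34, -255, -120, 48, 0, 0, 65], [40, -300, -141, 56, 0, 0, 65], [46, -345, -162, 64, 0, 0, 65]],
  ],
)

```text
clock: 1.1
position: [0.4985, 0.2913, 0.1808]
ee_rot: [-0.038, 1.57, 0.038]
force: [0.6, 1.7, 0.3]
width: 0.648
```

```bash
python3 - <<'E'
from h import *
np.set_printoptions(suppress=True,precision=2)
print(plan([.598,.181,.165],-50))
E
```

```text
(array([  15.82, -114.96,   94.02]), array([52.78,  0.01, -0.03]))
```

>>> send_rows(
  rows=[
    [[4, -30, 24, 8, 0, 0, 65], [8, -60, 48, 16, 0, 0, 65], [12, -90, 72, 24, 0, 0, 65], [15, -110, 90, 32, 0, 0, 65], [16, -115, 94, 40, 0, 0, 65], [16, -115, 94, 48, 0, 0, 65], [16, -115, 94, 53, 0, 0, 65], [16, -115, 94, 53, 0, 0, 65]],
  ],
)

```text
clock: 1.9
position: [0.5974, 0.1831, 0.1646]
ee_rot: [0.681, 1.461, -0.681]
force: [0.4, 0.3, 0.2]
width: 0.648
```

```bash
cat > look.py <<'E'
import sys
from h import *
np.set_printoptions(suppress=True,precision=4)
name=sys.argv[1]
st=arm.observe();im,d=optics.get_image("wrist");np.savez(name+".npz",im=im,d=d,p=st["position"],r=st["ee_rot"])
save(im,name);print(st["clock"],st["position"],st["ee_rot"],st["force"],st["width"])
E
python3 look.py w1; python3 - <<'E'
from h import *
D=np.load("w1.npz");st=dict(position=D["p"],ee_rot=D["r"]);K,T,_=camT("wrist",st)
print(proj(K,T,[.598,.181,.064]))
hsv=cv2.cvtColor(D["im"],cv2.COLOR_RGB2HSV)
m=cv2.inRange(hsv,(100,120,60),(125,255,255));n,l,s,c=cv2.connectedComponentsWithStats(m)
for i in range(1,n):
    if s[i,4]>60:print(s[i],c[i],at_z(K,T,*c[i],.064).round(4),D["d"][int(c[i][1]),int(c[i][0])])
E
```

```text
1.9 [0.5974 0.1831 0.1646] [ 0.6808  1.4614 -0.6815] [0.3575 0.2549 0.2323] 0.6477158590104709
[320.84584633 202.91491543]
[340  48  28  31 674] [353.50296736  62.89762611] [0.7101 0.2393 0.064 ] 0.23516957
[331  67  30  25 165] [341.87272727  84.28484848] [0.691  0.2357 0.064 ] 0.25712803
[268  80  28  29 621] [281.47504026  93.96618357] [0.6513 0.2708 0.064 ] 0.24120258
[287  94  18  23  69] [299.02898551 106.84057971] [0.6529 0.2524 0.064 ] 0.24783014
[356 119  19  32 158] [361.50632911 133.03164557] [0.6717 0.1952 0.064 ] 0.26906034
[370 124  26  27 553] [382.36889693 137.14104882] [0.6812 0.1782 0.064 ] 0.2517078
[307 174  30  14 170] [320.43529412 178.74117647] [0.6158 0.1966 0.064 ] 0.2800284
[310 187  25  24 456] [322.15131579 198.92982456] [0.6018 0.1826 0.064 ] 0.26688793
```

View pics/w1.png

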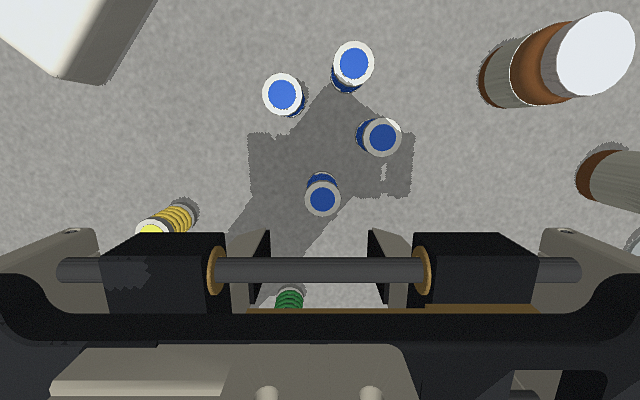

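The wrist picture shows the chosen spring at (322,199), between the open fingers. The other three blues are at (382,137), (281,94) and (353,63), outside the finger footprint. Going down.

```bash
python3 - <<'E'
from h import *
np.set_printoptions(suppress=True,precision=2)
print(plan([.601,.182,.019],-50))
E
```

```text
(array([145.66,   2.02,   3.19]), array([0.22, 0.01, 0.02]))
```

>>> send_rows(
  rows=[
    [[25, 2, 2, 0, 0, 0, 65], [60, 2, 3, 0, 0, 0, 65], [95, 2, 3, 0, 0, 0, 65], [120, 2, 3, 0, 0, 0, 65], [135, 2, 3, 0, 0, 0, 65], [142, 2, 3, 0, 0, 0, 65], [144, 2, 3, 0, 0, 0, 65], [144, 2, 3, 0, 0, 0, 65]],
  ],
  grip_force=12,
)

```text
clock: 2.75
position: [0.6017, 0.1821, 0.0217]
ee_rot: [0.681, 1.461, -0.679]
force: [0.5, -0.3, 0.5]
width: 0.649
```

```bash
python3 look.py w2
```

```text
2.75 [0.6017 0.1821 0.0217] [ 0.6805  1.4608 -0.6789] [ 0.5279 -0.3158  0.4885] 0.6489974377237987
```

View pics/w2.png

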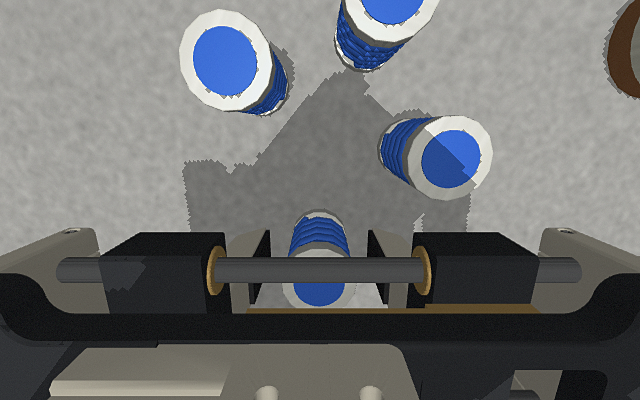

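The spring sits between the fingers at (320,265), centred. Grasp height is about 0.041 (9 mm above mid). I'll go down 2 mm and close.

>>> send_rows(
  rows=[
    [[2, 0, 0, 0, 0, 0, 50], [2, 0, 0, 0, 0, 0, 36], [2, 0, 0, 0, 0, 0, 30], [2, 0, 0, 0, 0, 0, 30], [2, 0, 0, 0, 0, 0, 30], [2, 0, 0, 0, 0, 0, 30], [2, 0, 0, 0, 0, 0, 30], [2, 0, 0, 0, 0, 0, 30]],
  ],
  grip_force=12,
)

```text
clock: 3.6
position: [0.6012, 0.182, 0.0189]
ee_rot: [0.68, 1.461, -0.68]
force: [1.0, -0.1, 1.4]
width: 0.384
```

>>> send_rows(
  rows=[
    [[-5, 0, 0, 0, 0, 0, 30], [-20, 0, 0, 0, 0, 0, 30], [-45, 0, 0, 0, 0, 0, 30], [-75, 0, 0, 0, 0, 0, 30], [-105, 0, 0, 0, 0, 0, 30], [-130, 0, 0, 0, 0, 0, 30], [-146, 0, 0, 0, 0, 0, 30], [-150, 0, 0, 0, 0, 0, 30]],
  ],
  grip_force=15,
)

```text
clock: 4.4
position: [0.602, 0.1821, 0.1718]
ee_rot: [0.682, 1.459, -0.678]
force: [-0.9, 0.1, -1.4]
width: 0.382
```

```bash
python3 look.py w3; python3 - <<'E'
from h import *
np.set_printoptions(suppress=True,precision=2)
print(plan([.573,-.1165,.170],-15))
im,d=optics.get_image("side");save(im,"side3")
E
```

```text
4.4 [0.602  0.1821 0.1718] [ 0.6824  1.4591 -0.6778] [-0.927   0.0663 -1.366 ] 0.3820415639747853
(array([   0.56, -214.2 ,  210.03]), array([-34.92,   0.08,  -0.14]))
```

View pics/side3.png

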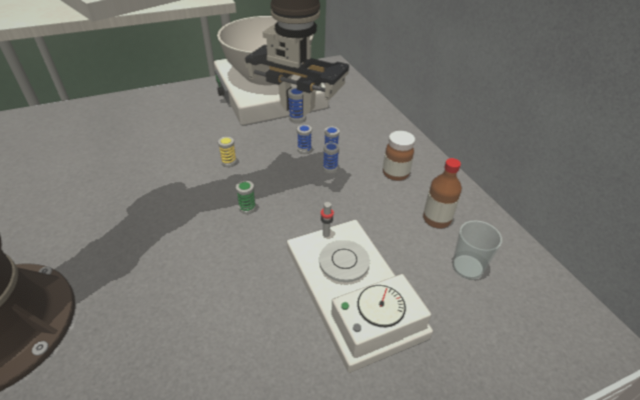

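View pics/w3.png

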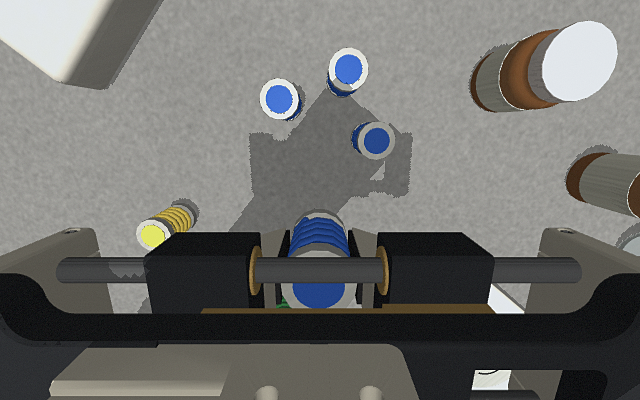

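```bash
python3 - <<'E'
from h import *
np.set_printoptions(suppress=True,precision=2)
print(plan([.560,-.195,.171],-15))
E
```

```text
(array([  -1.64, -274.3 ,  262.01]), array([-34.91,   0.03,  -0.07]))
```

>>> send_rows(
  rows=[
    [[0, -10, 9, -3, 0, 0, 30], [0, -30, 28, -8, 0, 0, 30], [0, -60, 57, -13, 0, 0, 30], [-1, -92, 88, -18, 0, 0, 30], [-1, -124, 118, -23, 0, 0, 30], [-2, -156, 149, -28, 0, 0, 30], [-2, -188, 180, -32, 0, 0, 30], [-2, -220, 210, -35, 0, 0, 30]],
  ],
)

```text
clock: 5.3
position: [0.5667, -0.1219, 0.1698]
ee_rot: [0.202, 1.563, -0.202]
force: [0.6, 0.3, -1.6]
width: 0.388
```

```bash
python3 - <<'E'
from h import *
np.set_printoptions(suppress=True,precision=2)
print(plan([.560,-.195,.171],-15))
E
```

```text
(array([ -1.23, -72.38,  12.09]), array([ 0.25, -0.1 ,  0.01]))
```

>>> send_rows(
  rows=[
    [[0, -25, 4, 0, 0, 0, 30], [0, -45, 7, 0, 0, 0, 30], [0, -60, 10, 0, 0, 0, 30], [0, -68, 12, 0, 0, 0, 30], [0, -72, 12, 0, 0, 0, 30], [0, -72, 12, 0, 0, 0, 30], [0, -72, 12, 0, 0, 0, 30], [0, -72, 12, 0, 0, 0, 30]],
  ],
)

```text
clock: 6.1
position: [0.5613, -0.1918, 0.1708]
ee_rot: [0.203, 1.561, -0.203]
force: [-0.3, -0.4, -1.4]
width: 0.382
```

```bash
python3 look.py w4; python3 - <<'E'
from h import *
im,d=optics.get_image("top");save(im,"top4");np.savez("top4.npz",im=im,d=d)
E
```

```text
6.1 [ 0.5613 -0.1918  0.1708] [ 0.2035  1.5613 -0.2027] [-0.306  -0.3592 -1.4094] 0.3823896787474318
```

View pics/w4.png

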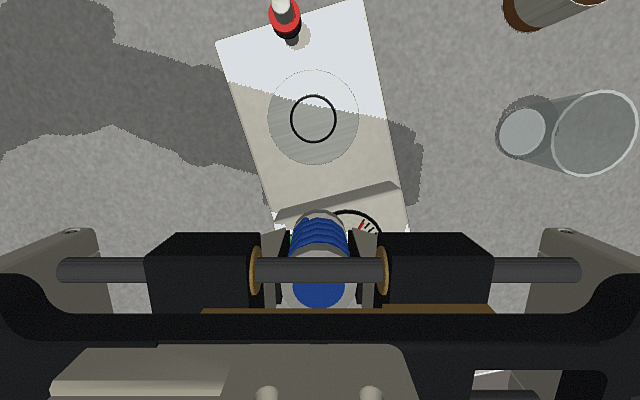

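View pics/top4.png

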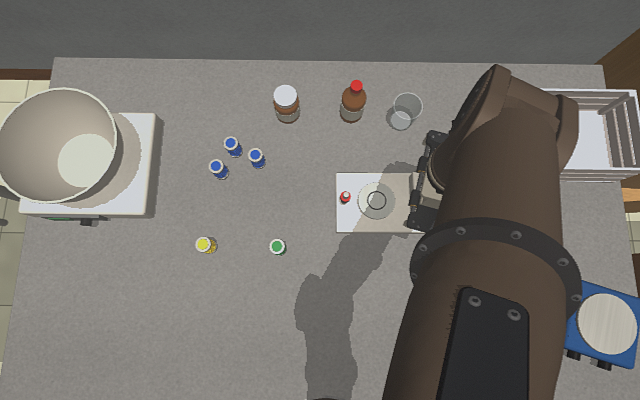

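```bash
python3 - <<'E'
from h import *
D=np.load("w4.npz");im=D["im"];st=dict(position=D["p"],ee_rot=D["r"]);K,T,_=camT("wrist",st)
g=cv2.cvtColor(im,cv2.COLOR_RGB2GRAY)
roi=g[85:150,280:348];m=(roi<75).astype(np.uint8)
n,l,s,c=cv2.connectedComponentsWithStats(m);i=1+np.argmax(s[1:,4]);print(s[i])
cs,_=cv2.findContours((l==i).astype(np.uint8),cv2.RETR_CCOMP,cv2.CHAIN_APPROX_NONE)
for q in sorted(cs,key=len)[-2:]:
    e=cv2.fitEllipse(q);u=e[0][0]+280,e[0][1]+85
    dep=D["d"][int(u[1]),int(u[0])];p=at_z(K,T,*u,.045);print(e,u,p.round(4),at_depth(K,T,*u,dep).round(4))
    Rm=R.from_rotvec(st["ee_rot"]);print("tool",(Rm.inv().apply(p-st["position"])*1000).round(1))
# held cap: expected top centre at tool (-19-24?,0,0)
Tc=np.array(optics.get_calibration("wrist")["T_tool_cam"])
for dx in (-45,-43):
    print(dx,proj(K,T,st["position"]+R.from_rotvec(st["ee_rot"]).apply([dx/1000,0,0])))
hsv=cv2.cvtColor(im,cv2.COLOR_RGB2HSV);mm=cv2.inRange(hsv,(100,120,60),(125,255,255));mm[:271]=0
ys,xs=np.nonzero(mm[:, :420]);
for y in range(272,310,4):
    q=xs[ys==y];print(y,q.min() if len(q) else None,q.max() if len(q) else None)
# top camera plate circle
t=np.load("top0.npz")["im"]
a=im[200:320,240:400];save(cv2.resize(a,None,fx=4,fy=4,interpolation=cv2.INTER_CUBIC),"w4c")
r=finder.place_of("wrist","blue_cap"),finder.place_of("wrist","plate_top");print([[(k["xy"],k["confidence"]) for k in q][:3] for q in r])
E
```

```text
[ 10  10  47  48 318]
((32.726192474365234, 33.49279022216797), (43.00629806518555, 44.9177131652832), 176.6033935546875) (312.72619247436523, 118.49279022216797) [ 0.5761 -0.1153  0.045 ] [ 0.5761 -0.1153  0.0458]
tool [125.8  77.7  -5.2]
((32.786380767822266, 33.5225715637207), (45.780181884765625, 47.46381378173828), 173.36341857910156) (312.78638076782227, 118.5225715637207) [ 0.5761 -0.1153  0.045 ] [ 0.5762 -0.1153  0.0458]
tool [125.8  77.7  -5.2]
-45 [317.37912886 287.11020634]
-43 [317.39820174 284.69070749]
272 None None
276 None None
280 None None
284 293 344
288 293 344
292 294 343
296 296 341
300 299 338
304 304 333
308 None None
[[([319.4, 285.2], 0.93)], [([314.7, 114.8], 0.56)]]
```

View pics/w4c.png

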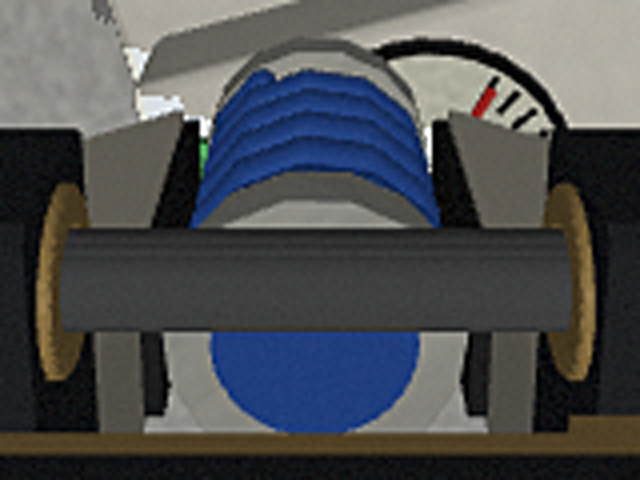

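```bash
python3 - <<'E'
from h import *
from scipy.optimize import least_squares
D=np.load("w4.npz");im=D["im"];st=dict(position=D["p"],ee_rot=D["r"]);K,T,_=camT("wrist",st);Rm=R.from_rotvec(st["ee_rot"])
hsv=cv2.cvtColor(im,cv2.COLOR_RGB2HSV);mm=cv2.inRange(hsv,(100,120,60),(125,255,255))
pts=[]
for y in range(284,308):
    q=np.nonzero(mm[y,270:370])[0]+270
    pts+= [(q.min()-.5,y),(q.max()+.5,y)]
pts=np.array(pts)
def back(u,v,x):
    o,d=ray(K,T,u,v);o=Rm.inv().apply(o-st["position"]);d=Rm.inv().apply(d);return o+d*(x-o[0])/d[0]
for x in(-.045,):
    P=np.array([back(u,v,x) for u,v in pts])[:,1:]
    r=least_squares(lambda a:np.hypot(P[:,0]-a[0],P[:,1]-a[1])-a[2],[0,0,.012]);print(x,r.x*1000,np.abs(r.fun).max()*1000)
t=np.load("top0.npz");K2,T2,_=camT("top")
g=cv2.cvtColor(t["im"],cv2.COLOR_RGB2GRAY)[185:218,360:393];print()
c=cv2.resize(g,None,fx=8,fy=8,interpolation=cv2.INTER_CUBIC);m=(c<120).astype(np.uint8)
n,l,s,cc=cv2.connectedComponentsWithStats(m)
for i in range(1,n):
    if s[i,4]>500:
        print(s[i]/8,cc[i]/8);u=cc[i]/8-.44+[360,185];print(u,at_z(K2,T2,*u,.045))
E
```

```text
-0.045 [ 0.63157172  0.4468807  11.90718137] 0.23793090372893794

[  6.875   5.875  19.75   19.25  633.125] [16.51458539 15.52068115]
[376.07458539 200.08068115] [ 0.57454902 -0.1150359   0.045     ]
[  0.     23.5    10.625   9.5   111.5  ] [ 4.50224215 29.07090807]
[364.06224215 213.63090807] [ 0.54114526 -0.08579679  0.045     ]
```

Plate circle in the wrist view is at (312.7,118.5). Relative to the held cap that is tool +77.1 y and −5.6 z; the top camera agrees within about 1.5 mm. Moving over it and down to about 6 mm above the plate.

>>> send_rows(
  rows=[
    [[0, 10, 0, 0, 0, 0, 30], [0, 30, -2, 0, 0, 0, 30], [0, 52, -4, 0, 0, 0, 30], [0, 68, -5, 0, 0, 0, 30], [5, 77, -5.6, 0, 0, 0, 30], [20, 77, -5.6, 0, 0, 0, 30], [40, 77, -5.6, 0, 0, 0, 30], [60, 77, -5.6, 0, 0, 0, 30]],
  ],
)

```text
clock: 7.1
position: [0.5755, -0.1173, 0.1101]
ee_rot: [0.204, 1.561, -0.205]
force: [-0.4, 0.5, -2.3]
width: 0.386
```

>>> send_rows(
  rows=[
    [[15, 0, 0, 0, 0, 0, 30], [28, 0, 0, 0, 0, 0, 30], [36, 0, 0, 0, 0, 0, 30], [39, 0, 0, 0, 0, 0, 30], [40, 0, 0, 0, 0, 0, 30], [40, 0, 0, 0, 0, 0, 30], [40, 0, 0, 0, 0, 0, 30], [40, 0, 0, 0, 0, 0, 30]],
  ],
)

```text
clock: 7.9
position: [0.5757, -0.1172, 0.0713]
ee_rot: [0.204, 1.56, -0.204]
force: [0.2, 0.4, -0.6]
width: 0.382
```

```bash
python3 look.py w5; python3 - <<'E'
from h import *
im,d=optics.get_image("side");np.savez("side5.npz",im=im,d=d);save(cv2.resize(im[180:330,260:440],None,fx=4,fy=4,interpolation=cv2.INTER_CUBIC),"side5")
E
```

```text
7.9 [ 0.5757 -0.1172  0.0713] [ 0.2043  1.5602 -0.2041] [ 0.1864  0.4024 -0.6061] 0.38215489279554693
```

View pics/w5.png

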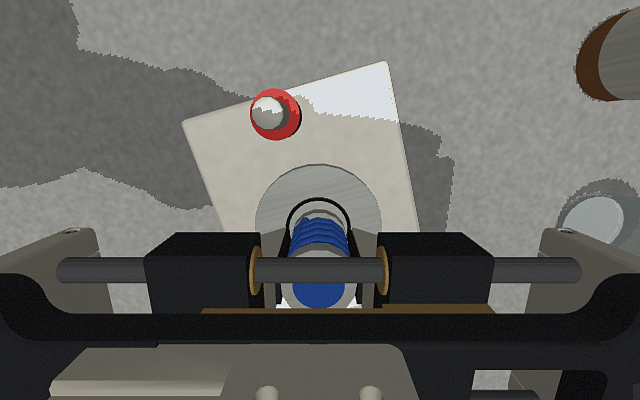

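View pics/side5.png

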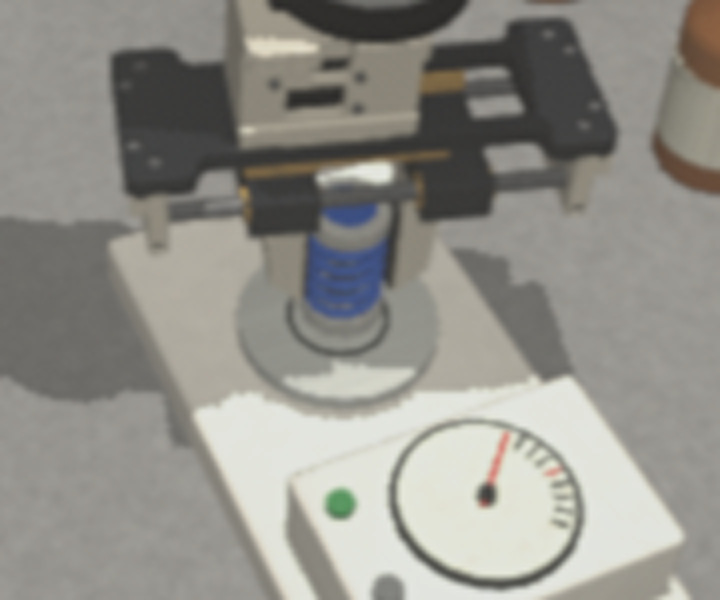

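```bash
python3 - <<'E'
from h import *
from scipy.optimize import least_squares
D=np.load("w5.npz");im=D["im"];st=dict(position=D["p"],ee_rot=D["r"]);K,T,_=camT("wrist",st);Rm=R.from_rotvec(st["ee_rot"])
save(cv2.resize(im[185:240,270:370],None,fx=7,fy=7,interpolation=cv2.INTER_CUBIC),"w5c")
g=cv2.cvtColor(im,cv2.COLOR_RGB2GRAY)
def back(u,v,z):
    p=at_z(K,T,u,v,z);return Rm.inv().apply(p-st["position"])
P=[]
for u in range(293,347):
    c=g[193:225,u].astype(int);v=np.argmin(c[:20]);
    if c[v]<70:P.append(back(u,v+193,.0455)[1:])
P=np.array(P)*1000
r=least_squares(lambda a:np.hypot(P[:,0]-a[0],P[:,1]-a[1])-23,[0,0],loss="soft_l1");print("circle",r.x,np.abs(r.fun).max(),len(P))
hsv=cv2.cvtColor(im,cv2.COLOR_RGB2HSV);mm=cv2.inRange(hsv,(100,120,60),(125,255,255))
Q=[]
for y in range(286,307):
    q=np.nonzero(mm[y,270:370])[0]+270
    for u in (q.min()-.5,q.max()+.5):Q.append(back(u,y,st["position"][2]+.045)[1:])
Q=np.array(Q)*1000
r=least_squares(lambda a:np.hypot(Q[:,0]-a[0],Q[:,1]-a[1])-12,[0,0]);print("dot",r.x,np.abs(r.fun).max())
E
```

```text
circle [-0.53936133 -0.132885  ] 1.2056084050989995 53
dot [0.75826089 0.42747264] 0.2921785458276016
```

View pics/w5c.png

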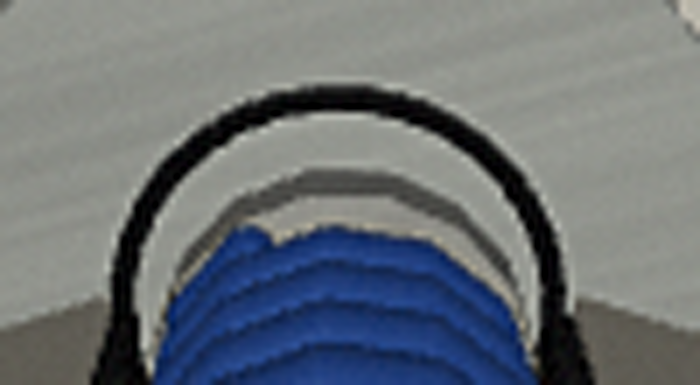

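>>> send_rows(
  rows=[
    [[1, -1, -0.5, 0, 0, 0, 30], [2.5, -1, -0.5, 0, 0, 0, 30], [4, -1, -0.5, 0, 0, 0, 30], [5, -1, -0.5, 0, 0, 0, 30], [5.8, -1, -0.5, 0, 0, 0, 30], [6, -1, -0.5, 0, 0, 0, 30], [6, -1, -0.5, 0, 0, 0, 30], [6, -1, -0.5, 0, 0, 0, 30]],
  ],
)

```text
clock: 8.8
position: [0.5747, -0.118, 0.0649]
ee_rot: [0.204, 1.561, -0.204]
force: [0.4, 0.4, -0.9]
width: 0.387
```

```bash
python3 -c "
from h import *
print(arm.observe()['force'],arm.observe()['position'])"
```

```text
[ 0.38666031  0.44427438 -0.91151038] [ 0.574711   -0.11797514  0.06488727]
```

>>> send_rows(
  rows=[
    [[0.3, 0, 0, 0, 0, 0, 30], [0.6, 0, 0, 0, 0, 0, 30], [0.9, 0, 0, 0, 0, 0, 30], [1.2, 0, 0, 0, 0, 0, 30], [1.4, 0, 0, 0, 0, 0, 30], [1.4, 0, 0, 0, 0, 0, 30], [1.4, 0, 0, 0, 0, 0, 30], [1.4, 0, 0, 0, 0, 0, 30]],
  ],
)

```text
clock: 9.6
position: [0.5747, -0.1181, 0.0635]
ee_rot: [0.204, 1.561, -0.204]
force: [0.3, -0.0, 1.5]
width: 0.388
```

```bash
python3 look.py w6;  python3 - <<'E'
from h import *
im,d=optics.get_image("side");np.savez("side6.npz",im=im,d=d);save(cv2.resize(im[180:330,260:440],None,fx=4,fy=4,interpolation=cv2.INTER_CUBIC),"side6")
E
```

```text
9.6 [ 0.5747 -0.1181  0.0635] [ 0.2043  1.5609 -0.2043] [ 0.2565 -0.0109  1.5417] 0.3875434952243089
```

View pics/side6.png

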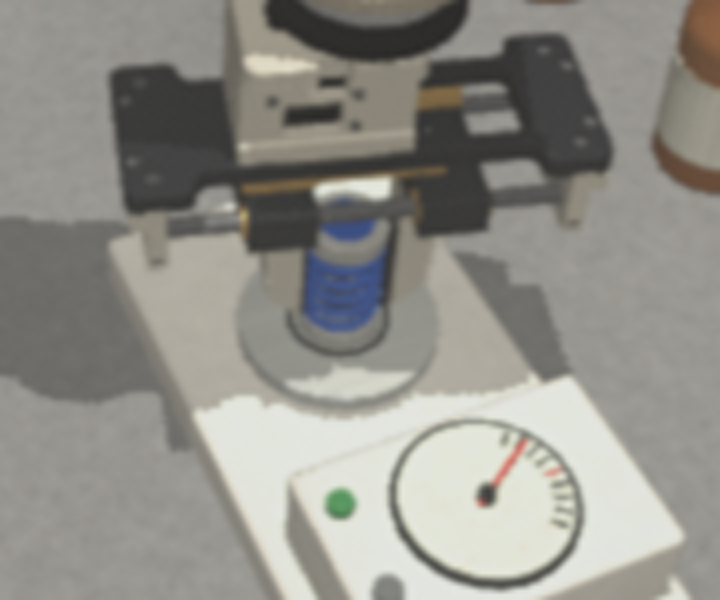

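The spring is on the plate (force −1.3 → +1.5 N, needle moved). Easing off slightly, then opening.

>>> send_rows(
  rows=[
    [[-0.5, 0, 0, 0, 0, 0, 30], [-0.5, 0, 0, 0, 0, 0, 40], [-0.5, 0, 0, 0, 0, 0, 42], [-0.5, 0, 0, 0, 0, 0, 46], [-0.5, 0, 0, 0, 0, 0, 52], [-0.5, 0, 0, 0, 0, 0, 60], [-0.5, 0, 0, 0, 0, 0, 60], [-0.5, 0, 0, 0, 0, 0, 60]],
  ],
)

```text
clock: 10.5
position: [0.5747, -0.118, 0.0639]
ee_rot: [0.204, 1.561, -0.204]
force: [-0.2, -0.3, 0.1]
width: 0.602
```

>>> send_rows(
  rows=[
    [[-5, 0, 0, 0, 0, 0, 60], [-20, 0, 0, 0, 0, 0, 60], [-40, 0, 0, 0, 0, 0, 60], [-60, 0, 0, 0, 0, 0, 60], [-78, 0, 0, 0, 0, 0, 60], [-88, 0, 0, 0, 0, 0, 40], [-90, 0, 0, 0, 0, 0, 10], [-90, 0, 0, 0, 0, 0, 0]],
  ],
)

```text
clock: 11.3
position: [0.5747, -0.1179, 0.1541]
ee_rot: [0.204, 1.561, -0.204]
force: [0.8, 0.8, -0.8]
width: 0.385
```

```bash
python3 look.py w7;  python3 - <<'E'
from h import *
im,d=optics.get_image("side");np.savez("side7.npz",im=im,d=d);save(cv2.resize(im[180:330,260:440],None,fx=4,fy=4,interpolation=cv2.INTER_CUBIC),"side7")
E
```

```text
11.3 [ 0.5747 -0.1179  0.1541] [ 0.2043  1.5607 -0.2041] [ 0.8274  0.7808 -0.762 ] 0.3846571810043807
```

View pics/side7.png

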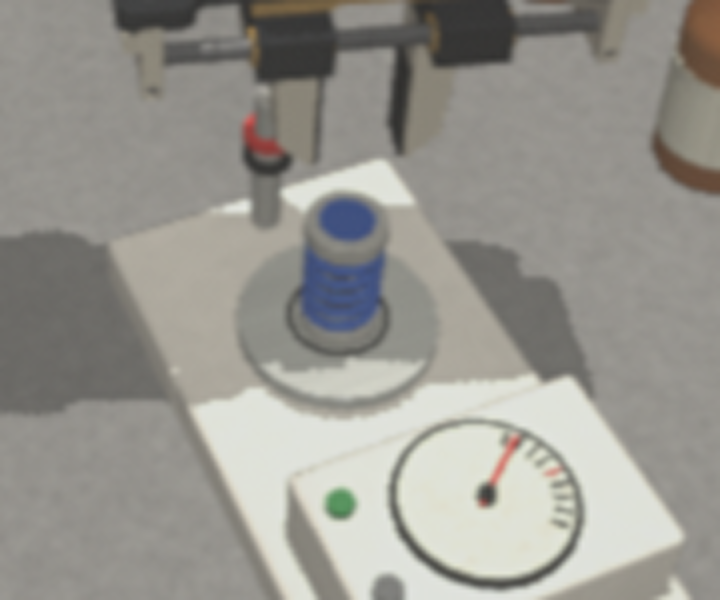

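View pics/w7.png

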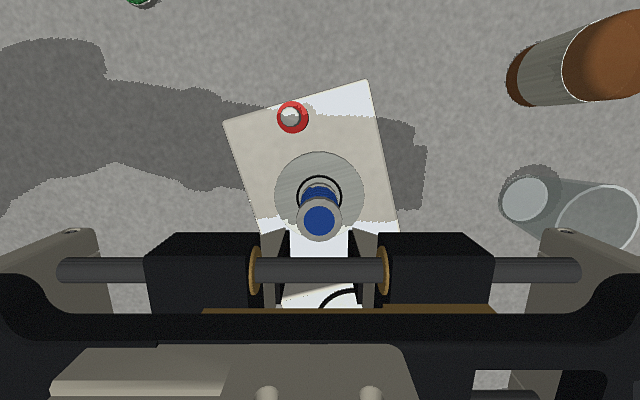

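The spring stands concentric in the black circle and the jaws are clear. Wrist view: cap at (319,220), circle concentric round the foot. Now shutting the fingers and going down to just above the cap (about 0.109).

>>> send_rows(
  rows=[
    [[0, 0, 0, 0, 0, 0, 0], [0, 0, 0, 0, 0, 0, 0], [0, 0, 0, 0, 0, 0, 0], [0, 0, 0, 0, 0, 0, 0], [10, 0, 0, 0, 0, 0, 0], [25, 0.5, 0.4, 0, 0, 0, 0], [36, 0.5, 0.4, 0, 0, 0, 0], [40, 0.5, 0.4, 0, 0, 0, 0]],
  ],
)

```text
clock: 12.2
position: [0.5742, -0.1174, 0.1122]
ee_rot: [0.204, 1.563, -0.204]
force: [0.4, -1.2, 0.5]
width: 0.005
```

>>> send_rows(
  rows=[
    [[0, 0, 0, 0, 0, 0, 0], [0, 0, 0, 0, 0, 0, 0], [0, 0, 0, 0, 0, 0, 0], [0, 0, 0, 0, 0, 0, 0], [0, 0, 0, 0, 0, 0, 0], [0, 0, 0, 0, 0, 0, 0], [0, 0, 0, 0, 0, 0, 0], [0, 0, 0, 0, 0, 0, 0]],
  ],
)

```text
clock: 13.0
position: [0.5752, -0.1176, 0.1139]
ee_rot: [0.204, 1.561, -0.204]
force: [-0.4, 0.7, 0.5]
width: 0.006
```

```bash
python3 look.py w8;  python3 - <<'E'
from h import *
im,d=optics.get_image("side");np.savez("side8.npz",im=im,d=d);save(cv2.resize(im[180:330,260:440],None,fx=4,fy=4,interpolation=cv2.INTER_CUBIC),"side8")
F=[arm.observe()["force"][2] for _ in range(5)];print(F)
K,T,_=camT("side");D=np.load("side7.npz");d7=D["d"]
# plate & cap heights from side depth
for n,(u,v) in dict(cap=(346,235),plate=(330,270),plate2=(362,265)).items(): print(n,at_depth(K,T,u,v,d7[v,u]).round(4))
E
```

```text
13.0 [ 0.5752 -0.1176  0.1139] [ 0.2044  1.5611 -0.2043] [-0.3572  0.6648  0.4842] 0.006085047838643764
[np.float64(0.3522439539721461), np.float64(0.3522439539721461), np.float64(0.3522439539721461), np.float64(0.3522439539721461), np.float64(0.3522439539721461)]
cap [ 0.5723 -0.118   0.1081]
plate [ 0.541  -0.1286  0.0423]
plate2 [ 0.5972 -0.1401  0.0429]
```

View pics/side8.png

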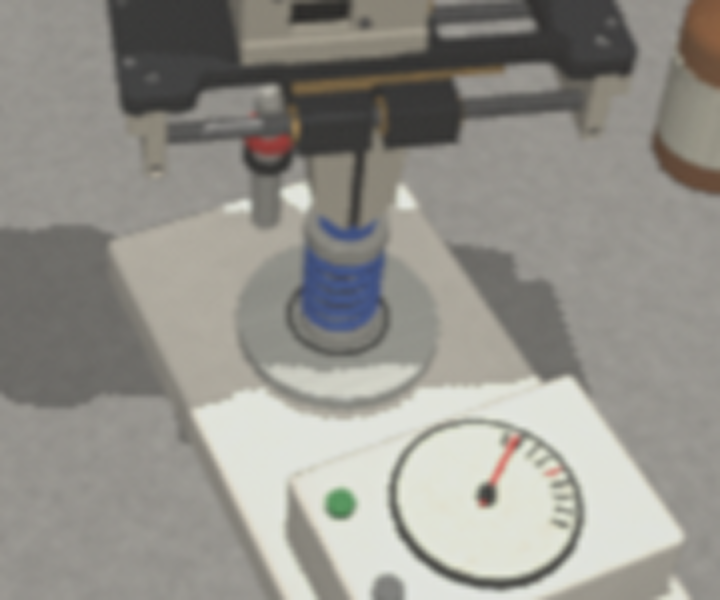

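View pics/w8.png

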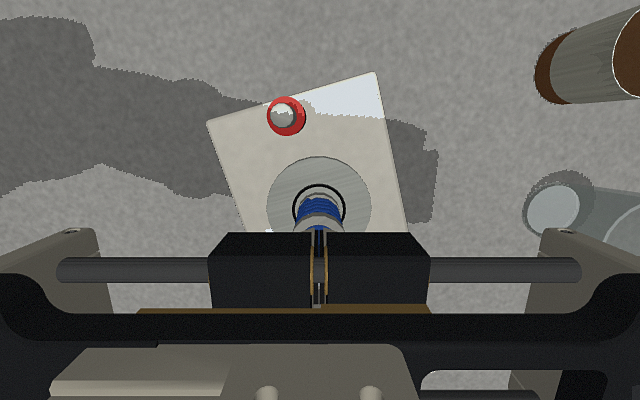

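>>> send_rows(
  rows=[
    [[1, 0, 0, 0, 0, 0, 0], [2, 0, 0, 0, 0, 0, 0], [3, 0, 0, 0, 0, 0, 0], [4, 0, 0, 0, 0, 0, 0], [5, 0, 0, 0, 0, 0, 0], [6.5, 0, 0, 0, 0, 0, 0], [8, 0, 0, 0, 0, 0, 0], [9, 0, 0, 0, 0, 0, 0]],
  ],
)

```text
clock: 13.9
position: [0.5752, -0.1176, 0.1049]
ee_rot: [0.204, 1.561, -0.204]
force: [-1.1, -0.5, 3.1]
width: 0.002
```

>>> send_rows(
  rows=[
    [[2, 0, 0, 0, 0, 0, 0], [4, 0, 0, 0, 0, 0, 0], [6, 0, 0, 0, 0, 0, 0], [8, 0, 0, 0, 0, 0, 0], [9, 0, 0, 0, 0, 0, 0], [9, 0, 0, 0, 0, 0, 0], [9, 0, 0, 0, 0, 0, 0], [9, 0, 0, 0, 0, 0, 0]],
  ],
)

```text
clock: 14.7
position: [0.5754, -0.1177, 0.0962]
ee_rot: [0.204, 1.561, -0.204]
force: [-1.9, 0.3, 7.3]
width: 0.002
```

```bash
python3 look.py w9;  python3 - <<'E'
from h import *
im,d=optics.get_image("side");np.savez("side9.npz",im=im,d=d);save(cv2.resize(im[180:330,260:440],None,fx=4,fy=4,interpolation=cv2.INTER_CUBIC),"side9")
E
```

```text
14.7 [ 0.5754 -0.1177  0.0962] [ 0.2045  1.5607 -0.2042] [-1.8999  0.314   7.3341] 0.0022842327540403646
```

View pics/side9.png

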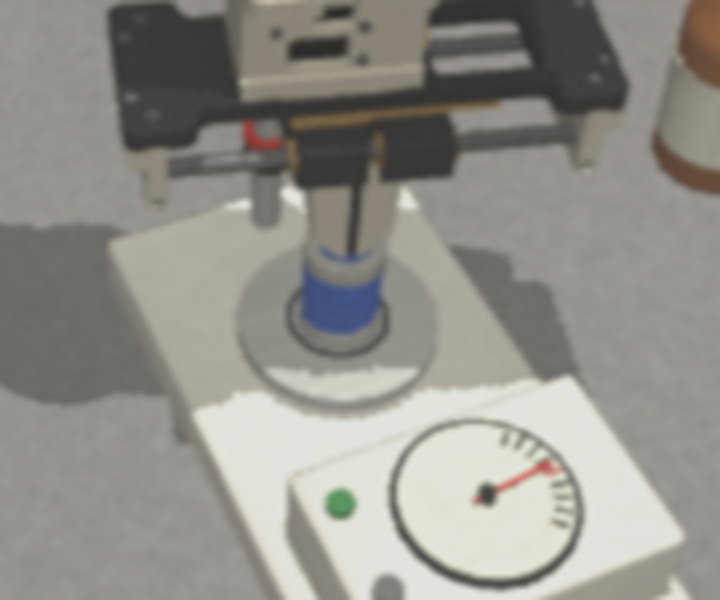

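```bash
cat > dial.py <<'E'
import sys
from h import *
K,T,_=camT("side")
def ang(f):
    im=np.load(f)["im"];hsv=cv2.cvtColor(im,cv2.COLOR_RGB2HSV)
    m=(cv2.inRange(hsv,(0,110,60),(8,255,255))|cv2.inRange(hsv,(170,110,60),(180,255,255)))
    m[:283]=0;m[325:]=0;m[:,:355]=0;m[:,405:]=0
    P=np.array([at_z(K,T,u,v,.080)[:2] for v,u in zip(*np.nonzero(m))])
    n,l,s,c=cv2.connectedComponentsWithStats(m)
    # hub
    hub=at_z(K,T,381.7,303.5,.080)[:2]
    rel=P-hub;r=np.hypot(*rel.T);k=(r>.008)&(r<.022);a=np.degrees(np.arctan2(rel[k,1],rel[k,0]));print(f,len(P),"hub",hub,"angle",np.median(a),"rmax",r.max()); return np.median(a)
a0=ang("side0.npz")
for f in sys.argv[1:]:
    print("needle rad",np.radians((a0-ang(f)+180)%360-180))
E
python3 dial.py side6.npz side7.npz side9.npz
```

```text
Traceback (most recent call last):
  File "dial.py", line 13, in <module>
    a0=ang("side0.npz")
  File "dial.py", line 12, in ang
    rel=P-hub;r=np.hypot(*rel.T);k=(r>.008)&(r<.022);a=np.degrees(np.arctan2(rel[k,1],rel[k,0]));print(f,len(P),"hub",hub,"angle",np.median(a),"rmax",r.max()); return np.median(a)
        ~^~~~
ValueError: operands could not be broadcast together with shapes (0,) (2,)
```

```bash
sed -i 's/,110,60)/,60,50)/g' dial.py; python3 dial.py side6.npz side7.npz side9.npz
```

```text
side0.npz 34 hub [ 0.57472614 -0.24236725] angle 49.876724560593374 rmax 0.030374077860603192
side6.npz 33 hub [ 0.57472614 -0.24236725] angle 34.93858561856875 rmax 0.030374077860603192
needle rad 0.26071970865871225
side7.npz 35 hub [ 0.57472614 -0.24236725] angle 42.34637914903841 rmax 0.030374077860603192
needle rad 0.13142932124408127
side9.npz 39 hub [ 0.57472614 -0.24236725] angle 9.85645015075277 rmax 0.030374077860603192
needle rad 0.6984855560033489
```

Force (7.3 N), needle (0.70 rad) and the contact height agree on plate ≈ 0.0448, so the red ring is at TCP z ≈ 0.0868, another 9.4 mm down.

>>> send_rows(
  rows=[
    [[2, 0, 0, 0, 0, 0, 0], [4, 0, 0, 0, 0, 0, 0], [6, 0, 0, 0, 0, 0, 0], [7.5, 0, 0, 0, 0, 0, 0], [8.5, 0, 0, 0, 0, 0, 0], [9, 0, 0, 0, 0, 0, 0], [9.4, 0, 0, 0, 0, 0, 0], [9.4, 0, 0, 0, 0, 0, 0]],
  ],
)

```text
clock: 15.6
position: [0.5754, -0.1177, 0.0871]
ee_rot: [0.205, 1.56, -0.204]
force: [-2.7, 1.3, 11.5]
width: 0.006
```

```bash
python3 look.py w10;  python3 - <<'E'
from h import *
im,d=optics.get_image("side");np.savez("side10.npz",im=im,d=d);save(cv2.resize(im[180:330,260:440],None,fx=4,fy=4,interpolation=cv2.INTER_CUBIC),"side10")
E
python3 dial.py side10.npz
```

```text
15.6 [ 0.5754 -0.1177  0.0871] [ 0.2046  1.5605 -0.2041] [-2.673   1.3463 11.4738] 0.005805668491859597
side0.npz 34 hub [ 0.57472614 -0.24236725] angle 49.876724560593374 rmax 0.030374077860603192
side10.npz 45 hub [ 0.57472614 -0.24236725] angle -9.654601833396125 rmax 0.030374077860603192
needle rad 1.03901765365452
```

View pics/side10.png

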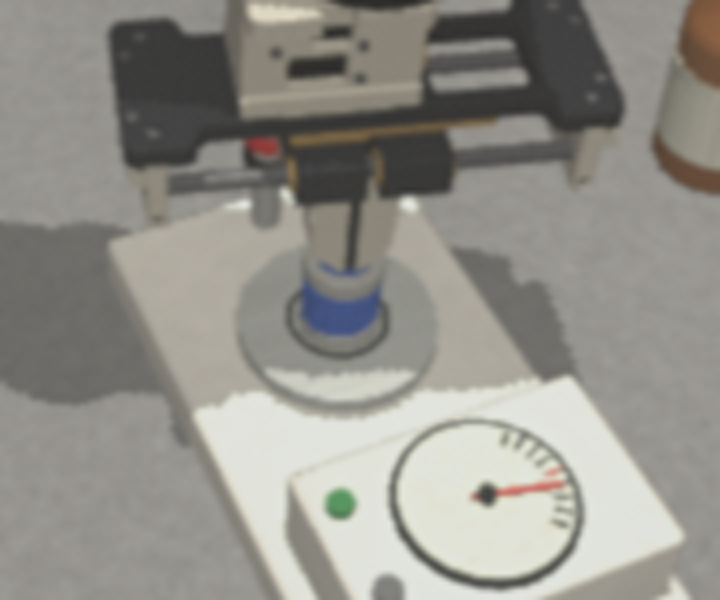

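View pics/w10.png

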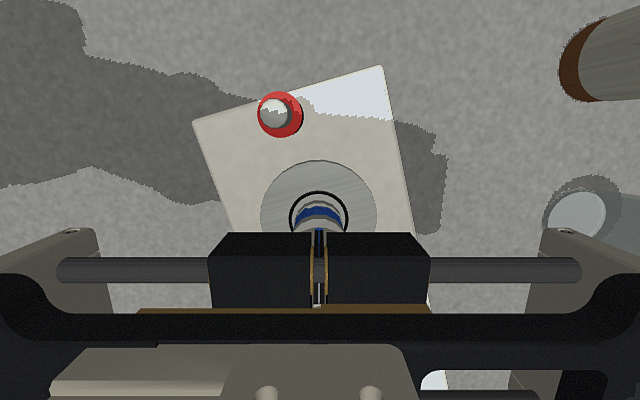

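>>> send_rows(
  rows=[
    [[0.5, 0, 0, 0, 0, 0, 0], [0.5, 0, 0, 0, 0, 0, 0], [0.5, 0, 0, 0, 0, 0, 0], [0.5, 0, 0, 0, 0, 0, 0], [0.5, 0, 0, 0, 0, 0, 0], [0.5, 0, 0, 0, 0, 0, 0], [0.5, 0, 0, 0, 0, 0, 0], [0.5, 0, 0, 0, 0, 0, 0]],
  ],
)

```text
clock: 16.5
position: [0.5754, -0.1177, 0.0867]
ee_rot: [0.205, 1.56, -0.204]
force: [-2.8, 1.8, 12.1]
width: 0.005
```

```bash
python3 - <<'E'
from h import *
im,d=optics.get_image("side");np.savez("side11.npz",im=im,d=d);st=arm.observe();print(st["position"],st["force"])
# ring height from wrist w10 depth vs plate
D=np.load("w10.npz");s=dict(position=D["p"],ee_rot=D["r"]);K,T,_=camT("wrist",s);hsv=cv2.cvtColor(D["im"],cv2.COLOR_RGB2HSV)
m=cv2.inRange(hsv,(0,150,100),(8,255,255))|cv2.inRange(hsv,(172,150,100),(180,255,255));m[140:]=0
z=np.array([at_depth(K,T,u,v,D["d"][v,u])[2] for v,u in zip(*np.nonzero(m)) if D["d"][v,u]>0]);print("ring z",np.percentile(z,[5,25,50,75,95]).round(4))
z=[at_depth(K,T,u,v,D["d"][v,u])[2] for u,v in((283,190),(318,175),(360,200),(300,170))];print("plate z",np.round(z,4))
E
python3 dial.py side11.npz|tail -1
```

```text
[ 0.57542864 -0.11764331  0.08668812] [-2.46281355  1.06341694 11.68045004]
ring z [0.0881 0.0887 0.0892 0.0896 0.0902]
plate z [0.0429 0.0432 0.041  0.0417]
needle rad 1.0508693426866746
```

The ring's top face reads 0.0892, so its middle is ≈ 0.0867, the same as the TCP at 0.0867. Force 11.7 N and needle 1.05 rad agree. Holding on.

>>> send_rows(
  rows=[
    [[0, 0, 0, 0, 0, 0, 0], [0, 0, 0, 0, 0, 0, 0], [0, 0, 0, 0, 0, 0, 0], [0, 0, 0, 0, 0, 0, 0], [0, 0, 0, 0, 0, 0, 0], [0, 0, 0, 0, 0, 0, 0], [0, 0, 0, 0, 0, 0, 0], [0, 0, 0, 0, 0, 0, 0]],
  ],
)

```text
clock: 17.35
position: [0.5754, -0.1177, 0.0867]
ee_rot: [0.205, 1.56, -0.204]
force: [-3.2, 0.9, 12.0]
width: 0.005
```

>>> send_rows(
  rows=[
    [[-2, 0, 0, 0, 0, 0, 0], [-4, 0, 0, 0, 0, 0, 0], [-6, 0, 0, 0, 0, 0, 0], [-8, 0, 0, 0, 0, 0, 0], [-10, 0, 0, 0, 0, 0, 0], [-12, 0, 0, 0, 0, 0, 0], [-14, 0, 0, 0, 0, 0, 0], [-16, 0, 0, 0, 0, 0, 0]],
  ],
)

```text
clock: 18.15
position: [0.5753, -0.1176, 0.1022]
ee_rot: [0.204, 1.561, -0.204]
force: [-1.6, -0.9, 3.9]
width: 0.006
```

>>> send_rows(
  rows=[
    [[-2, 0, 0, 0, 0, 0, 0], [-4, 0, 0, 0, 0, 0, 0], [-6, 0, 0, 0, 0, 0, 0], [-8, 0, 0, 0, 0, 0, 0], [-12, 0, 0, 0, 0, 0, 0], [-20, 0, 0, 0, 0, 0, 0], [-30, 0, 0, 0, 0, 0, 0], [-45, 0, 0, 0, 0, 0, 0]],
  ],
)

```text
clock: 18.95
position: [0.5748, -0.1176, 0.1476]
ee_rot: [0.204, 1.562, -0.204]
force: [0.1, 0.5, 0.1]
width: 0.007
```

>>> send_rows(
  rows=[
    [[-15, 0, 0, 0, 0, 0, 0], [-25, 0, 0, 0, 0, 0, 0], [-30, 0, 0, 0, 0, 0, 0], [-30, 0, 0, 0, 0, 0, 0], [-30, 0, 0, 0, 0, 0, 0], [-30, 0, 0, 0, 0, 0, 0], [-30, 0, 0, 0, 0, 0, 0], [-30, 0, 0, 0, 0, 0, 0]],
  ],
)

```text
clock: 19.75
position: [0.575, -0.1176, 0.1766]
ee_rot: [0.204, 1.562, -0.204]
force: [0.2, -0.1, 0.0]
width: -0.0
```

```bash
python3 look.py w12;  python3 - <<'E'
from h import *
im,d=optics.get_image("side");np.savez("side12.npz",im=im,d=d);save(cv2.resize(im[90:330,200:440],None,fx=2.5,fy=2.5,interpolation=cv2.INTER_CUBIC),"side12")
E
python3 dial.py side12.npz|tail -1
```

```text
19.75 [ 0.575  -0.1176  0.1766] [ 0.2043  1.5618 -0.2044] [ 0.2108 -0.1071  0.0391] -0.00010939748735148956
needle rad 0.1420267128631964
```

View pics/side12.png

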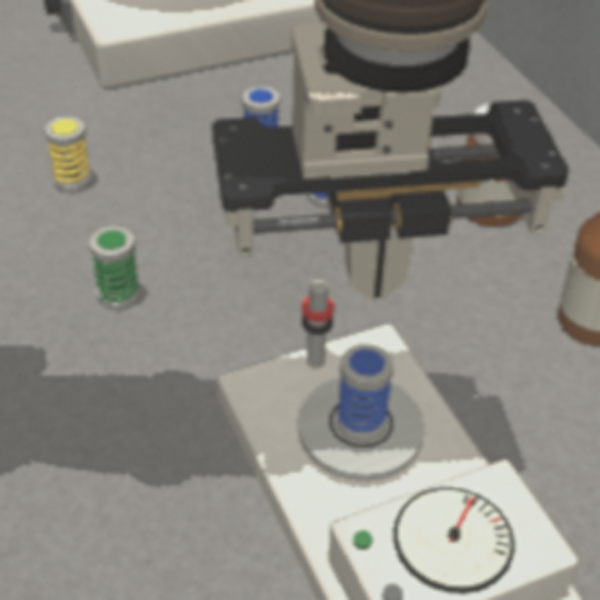

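View pics/w12.png

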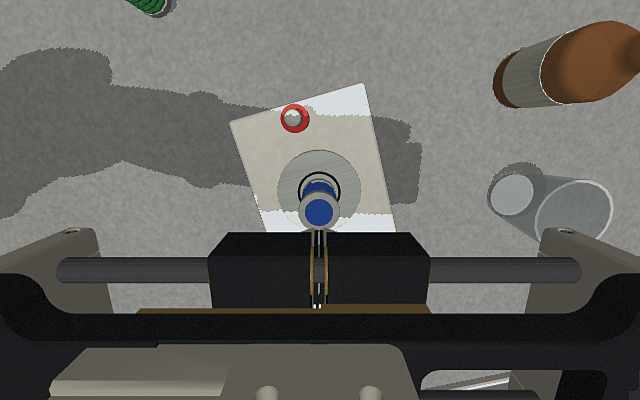

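The spring is standing free inside the circle, the needle is back to 0.142 rad, and yellow and green are untouched. Handing in.

```bash
python3 -c "
from cell import arm
print(arm.sign_off())"
```

```text
the job is handed in; nothing more can be done
None
```

The blue spring nearest the base (r ≈ 0.625 m, the other blues 0.70 m or more) was stood in the middle of the plate and let go. I pressed it to the red ring, held it there about 1.7 s, and left it standing free. The job was handed in at about 20 s of the 48 s allowed.

**At the hold:**
- The fingertip was at z = 0.0867. The ring's top face measured 0.0892, which puts the ring's middle at about 0.0867.
- The force was 11.7–12.1 N and the needle read 1.05 rad, against the expected 1.07–1.1.
- The lowest height measured was the hold itself, about 14 mm above the black ring.

**After release:**
- The needle went back to 0.142 rad, which is the spring's weight alone, and the wrist force was about 0.
- The spring stands upright inside the black circle.
- Yellow and green are standing where they were, and the gripper is about 68 mm above the cap.

**Disagreements:**
- The cameras differed by 1.5–4 mm on positions. Plate height from depth images ran from 0.041 to 0.046, so I took it from contact, force and needle instead (about 0.045).
- A sideways force of about 3 N showed while pressing, but the spring did not visibly shift.

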